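# Hang the mallet in its spring ring

### The arm

A 6-joint arm with a two-finger parallel gripper is mounted at the origin on the work surface. World frame = base frame: x ahead of the robot, y to its left, z up, the work surface at z = 0. Lengths are in mm, angles in rad, forces in N, time in s.
With the tool pointing down it reaches from about 350 to 775 mm from the base axis. Payload 7.3 kg.
Tool frame: the origin (TCP) lies on the centre line of the jaws, within the pads' length; the fingertips stand 17 mm ahead of it and the grasp point (between the pads) lies 2 mm behind it; z points along the fingers, y is the line along which they close (so a half turn about z gives the same grasp; the last joint's range is limited). The gripper opens to 92 mm and grips with 3 to 60 N. Pads are 19 mm wide; open, the fingers measure 130 mm over their backs; the gripper's body (75 mm by 190 mm) begins 47 mm behind the grasp point.
Start: joints at [0.996, 0.342, 1.524, -0, 1.275, -0.146], TCP at [218.272, 477.494, 243.741] pointing down, gripper open.
Joint ranges: [-2.53, 2.53], [-0.77, 2.02], [0.04, 2.7], [-1, 4.14], [0.28, 2.66], [-3.11, 3.11]. Speed limits (rad/s): [2.57, 2.57, 3.14, 3.14, 3.14, 3.14].

### API

Orientations are given as [roll, pitch, yaw] about the fixed x, y, z axes, in that order (R = Rz(yaw) Ry(pitch) Rx(roll)).
In Python, from plant import bot gives the robot as it stands. The module is installed in compiled form; this text tells all that it offers.
- The arm moves only by the shell command python3 -m pendant 'ROWS'. ROWS is JSON, a list of rows, each a list of 3 entries, a list of its own where there are three numbers: the shift along the world's x, y, z as a fraction of full scale, then the turn, a rotation vector about the world's x, y, z as a fraction of full scale, then the opening, from -1 (shut) to 1 (fully open), so that 0 is half open. In form: [[[tx, ty, tz], [rx, ry, rz], claw], ...]. A call has exactly 10 rows; each row shifts and turns the commanded pose from where the row before left it; what a row does not reach is not made up. Full scale, the value 1, is 30 mm for a shift and 0.12 rad for a turn. A row lasts 1/12 s, in which the tool goes at most 41.7 mm and 7.16 degrees, less where a joint would pass 70% of its speed; a pose out of reach is approached as far as the arm can. A call with a number of a shift or a turn outside -1 to 1 is refused whole. A call with a gripper value outside its range is refused whole. The fingers move at their own pace and stop on an object; the grip force is fixed at half the most. Time passes only in rows, so rows that do not move let the fingers close, or fill a call up. It gives the time, the measured TCP pose, the force, the opening and the grip force at its end, in the units of the state.
- bot.get_obs(): the state, without advancing time (a new reading comes with each control period).
- bot.capture(name): name is "scene" or "top"; returns the picture (420x560x3 uint8, blue, green, red); there is no depth.
- bot.camera_params(name): a dict with "fovy" (degrees; the focal length in pixels is half the picture's height over the tangent of half this angle, whatever the lens; pixels are square), "cx", "cy" (the principal point, pixels), "camera_from_world" (4x4, takes a point from world to camera coordinates). Camera axes: x right, y down, z forward; pixel columns grow to the right and rows downward; lengths in mm; the calibration is good to about 2 mm. A picture is of the moment at which its call begins. camera_params takes no time and is no camera call.
- bot.close_job(): hands the job in; it is judged then, once.
The state is a dict: "time": time; "joint_positions": joint angles; "dq": joint speeds; "tau": joint torques, N m; "tool_pos": TCP position; "tcp_rot": TCP orientation; "contact_force": force on the tool from outside, world axes, zero at the start; "moment": the same for the moment, N m; "grip_width": finger opening in mm; "finger_force": force on a finger pad.
Only numpy, scipy, OpenCV 4.12 (cv2) and the standard library are available. Lean on these libraries where they do the work, as an engineer would, in place of code of your own. Each camera call takes 0.05 s, during which the arm holds its last target. There are 200 camera calls.

### The job

The bench mallet has been left hanging loosely in the metal jar. Lift it out, lower it handle first through the ring stand whose bore its handle just fits (the middle size of the three), feeling for the hole gently because its handle is loose in the head, and press it softly down past the ring's spring until the head sits fully home on the ring. Let go and leave the other things on the bench where they are.

Things in the scene. Friction and masses are not known exactly. Their poses are not given: they have to be found in the camera images.
- mallet: Small mallet, 0.3 kg, head up, handle down. Head: black block 46 (x) x 32 (y) x 36 (z) mm with a pale round face 34 mm in diameter at each end, 92 mm long in all along its x. Origin: centre of the head's flat underside (head from z 0 to +36 mm); z up. The round wooden handle, 22 mm in diameter, square-cut foot, reaches 110 mm below the origin.
- mallet_grip (a point): A point inside the head, 23 mm above its underside, on the head's axis; axes as the mallet's. Grip the head here across y (32 mm at the block, 34 mm at the faces).
- mallet_socket (a point): Where the handle enters the head: same point and axes as the mallet's origin. The handle is loose: it rocks about this point along the head's x only (not y) and stiffly stays where left, so its foot stands up to 10 mm either side of the head's axis, along x. Not measured. Some 3 N sideways at the foot moves it.
- jar: Fixed aluminium jar, origin at the centre of its underside on the bench: foot disc 96 mm in diameter, tube 58 mm outside and 50 mm inside, rim 125 mm above the bench. At the start the underside of the mallet's head lies on the rim, the handle hanging free inside.
- ring_middle_mouth (a point): Centre of the upper mouth of the steel ring the mallet belongs in: bore 25 mm, outside 37 mm, 36 mm tall, open below, flat sharp-edged top 135 mm above the bench. z up; +x points to the stand's post (radius 7 mm, 52 mm from the ring's axis, top at 126 mm). The mallet may face any way round.
- spring_bow (a point): Crest of the sprung steel bow inside the middle ring, 18 mm below its mouth, on its -x side, 4 mm in the way of a centred handle. Pressing on the handle with 5 to 7 N, it holds the mallet against its weight: from about 6 mm depth it takes 5 to 15 N of downward push all the way; then the head stops hard on the ring.
- ring_narrow_mouth (a point): Centre of the mouth of the ring on a like stand with a 16 mm bore (28 mm outside), same height: too narrow. The three stands may stand in any order.
- ring_wide_mouth (a point): Centre of the mouth of the ring on a like stand with a 40 mm bore (50 mm outside), same height: too wide.
- contactor: Loose contactor 75 x 45 x 80 mm (x, y, z) on the bench, to be left alone; origin at the centre of its underside.
- relay: Loose relay 75 x 36 x 80 mm, to be left alone; origin at the centre of its underside.
- terminal_strip: Loose rail with terminals 140 x 44 x 42 mm, to be left alone; origin at the centre of its underside.
- screwdriver: Loose screwdriver lying on the bench, to be left alone.
- meter: Loose test meter 150 x 75 x 41 mm, to be left alone; origin at the centre of its underside.
- switch_box: Loose two-button box 70 x 110 x 60 mm, to be left alone; origin at the centre of its underside.
- parts_tray: Loose blue tray 120 x 170 x 40 mm, to be left alone; origin at the centre of its underside.
There are look-alikes about, which are no part of the job. What is shaped like the mallet but orange, red or yellow is not meant.

How it is judged:
By the outcome, as a careful person would: the job done as asked, in the order asked, and still so for the second after the job is handed in, with the robot touching nothing.
It also fails if it takes over 72 s, if anything falls off the work surface, if the arm or the gripper's body presses on something with over 40 N, if the wrist force passes 120 N, or if a joint passes its speed limit or range.

## Working session

There is one attempt and no reset: what is moved stays moved. The work goes in short steps, Python scripts to look and compute and a shell command to move; the robot and the scene stay as the last step left them, time stands still between calls to the robot, and variables do not carry over. Pictures are saved under pics/ and viewed, at most 10 in all, crops included, and the job is handed in when it is done.

```bash
mkdir -p pics
python3 - <<'E'
from plant import bot
import cv2, json
for n in("scene","top"):
    cv2.imwrite(f"pics/{n}0.png",bot.capture(n)); p=bot.camera_params(n); print(n,p)
print(bot.get_obs())
E
```

```text
scene {'fovy': 52.99015372503283, 'cx': 272.170355782115, 'cy': 208.15941935138306, 'camera_from_world': array([[ 4.94405955e-01,  8.69211019e-01, -5.91239743e-03,
        -1.84655826e+02],
       [ 6.61465872e-01, -3.80636313e-01, -6.46203449e-01,
        -2.57680852e+02],
       [-5.63937631e-01,  3.15575984e-01, -7.63142285e-01,
         1.62434480e+03],
       [ 0.00000000e+00,  0.00000000e+00,  0.00000000e+00,
         1.00000000e+00]])}
top {'fovy': 42.8032456543122, 'cx': 279.14463832448865, 'cy': 210.97604690264149, 'camera_from_world': array([[ 1.67234632e-02, -9.99836626e-01, -6.85910139e-03,
        -5.06459937e+01],
       [-9.98886111e-01, -1.64040478e-02, -4.42430090e-02,
         4.65749144e+02],
       [ 4.41232638e-02,  7.59135745e-03, -9.98997252e-01,
         1.31389945e+03],
       [ 0.00000000e+00,  0.00000000e+00,  0.00000000e+00,
         1.00000000e+00]])}
{'time': 0.1, 'joint_positions': array([ 9.95985888e-01,  3.42654461e-01,  1.52491964e+00, -2.05947352e-05,
        1.27541775e+00, -1.46001237e-01]), 'dq': array([-0.00043281, -0.00133011, -0.00244946, -0.00256357, -0.0008987 ,
       -0.00024335]), 'tau': array([ 1.58113591e-03, -4.32004237e+01, -2.44693333e+01,  7.19357771e-02,
        5.26465103e-02, -1.09653949e-04]), 'tool_pos': array([218.0847014 , 477.18069535, 243.11436519]), 'tcp_rot': array([-3.14020548e+00, -1.84074736e-04,  2.71278933e+00]), 'contact_force': array([-0.44991171,  0.05702395,  0.37134885]), 'moment': array([-0.01652276,  0.04778147,  0.0301545 ]), 'finger_force': 0.0, 'grip_width': 91.68438126705445}
```

View pics/scene0.png

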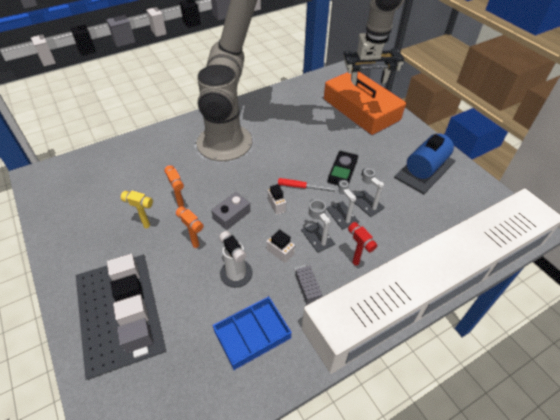

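View pics/top0.png

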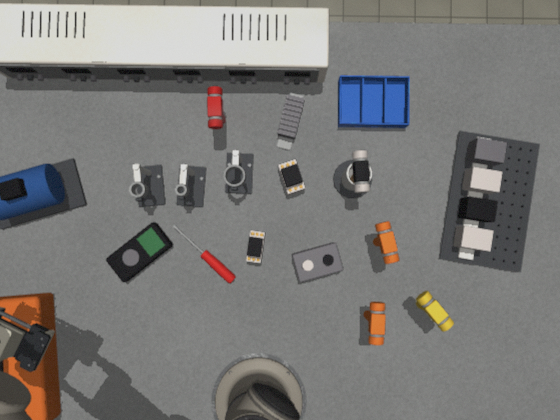

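The scene view shows the black/pale mallet in the jar at about (233,250), and the stands at (317,210), (345,187) and (370,177). In the top view the mallet is at (360,172) and the three rings at (137,188), (182,188) and (234,176). Next I'll take enlarged crops to tell the ring sizes apart.

Run:
```python
import cv2, numpy as np
t=cv2.imread("pics/top0.png"); s=cv2.imread("pics/scene0.png")
a=cv2.resize(t[140:215,120:260],None,fx=5.6,fy=5.6,interpolation=cv2.INTER_CUBIC)[:300]
a=cv2.resize(t[145:212,120:260],(784,375),interpolation=cv2.INTER_CUBIC)
b=cv2.resize(t[140:205,325:395],(242,225),interpolation=cv2.INTER_CUBIC)
c=cv2.resize(s[160:250,300:390],(225,225),interpolation=cv2.INTER_CUBIC)
d=cv2.resize(s[220:290,205:265],(193,225),interpolation=cv2.INTER_CUBIC)
o=np.zeros((600,784,3),np.uint8); o[:375]=a; o[375:,:242]=b; o[375:,250:475]=c;o[375:,480:673]=d
cv2.imwrite("pics/crop1.png",o)
```

```text
(no output)
```

View pics/crop1.png

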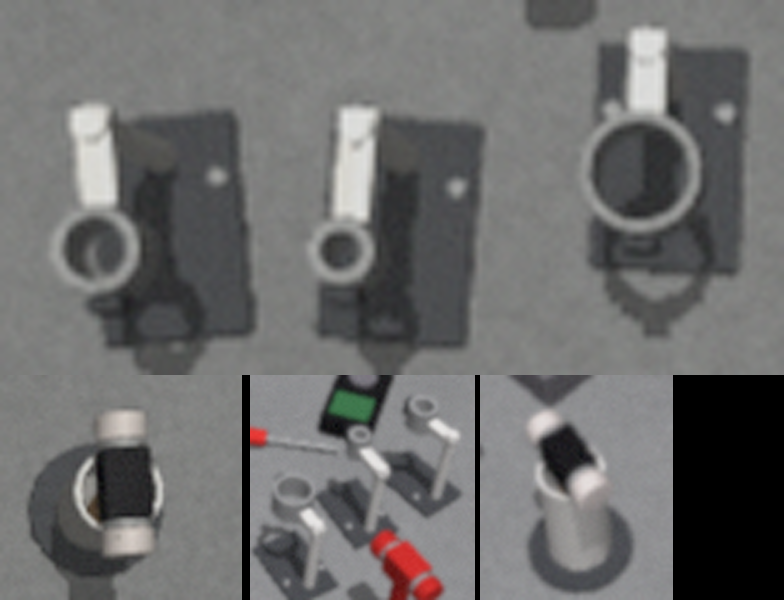

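The top crop shows the middle ring on the left (centre near px (137,189.5)), the narrow ring in the centre and the wide one on the right. The mallet block centre is near (361,171), with its long axis close to vertical in the image. Next I'll measure these by masks and cross-check the two views.

```bash
cat > h.py <<'E'
from plant import bot
import numpy as np, cv2
P={n:bot.camera_params(n) for n in("scene","top")}
def f(n): return 210/np.tan(np.radians(P[n]["fovy"]/2))
def onz(n,u,v,z):
    p=P[n];T=p["camera_from_world"];R=T[:3,:3];c=-R.T@T[:3,3]
    d=R.T@np.array([(u-p["cx"])/f(n),(v-p["cy"])/f(n),1]); return c+d*(z-c[2])/d[2]
def proj(n,X):
    p=P[n];q=p["camera_from_world"]@np.append(X,1);return np.array([p["cx"],p["cy"]])+f(n)*q[:2]/q[2]
def blobs(mask,lo=8):
    k,l,s,c=cv2.connectedComponentsWithStats(mask.astype(np.uint8)); return [(c[i].round(1),s[i]) for i in range(1,k) if s[i][4]>=lo]
E
python3 - <<'E'
from h import *
t=cv2.imread("pics/top0.png"); s=cv2.imread("pics/scene0.png")
# dark block in top
g=t.max(2)
m=np.zeros(g.shape,bool); m[150:195,345:380]=g[150:195,345:380]<45
for b in blobs(m): print("block",b)
lc=t.min(2); sat=t.max(2).astype(int)-lc
m=np.zeros(g.shape,bool); m[140:205,340:380]=lc[140:205,340:380]>150
for b in blobs(m): print("pale",b)
# rings: circle
for name,(x,y,r) in dict(mid=(137,189.6,8),nar=(181,189.7,6),wide=(234.4,175.5,11)).items():
    X=onz("top",x,y,135); print(name,X.round(1),"scene pred",proj("scene",X).round(1),"mm/px",np.linalg.norm(onz("top",x+1,y,135)-X).round(3))
X=onz("top",361.2,171,161);print("mallet top",X.round(1),proj("scene",X).round(1), "from scene block", )
hc=cv2.HoughCircles(cv2.resize(cv2.cvtColor(t,6)[165:210,115:160],None,fx=6,fy=6,interpolation=2),cv2.HOUGH_GRADIENT,1,50,param1=80,param2=20,minRadius=25,maxRadius=60); print(hc/6 if hc is not None else 0)
E
```

```text
block (array([360.6, 171.5]), array([353, 161,  16,  21, 209], dtype=int32))
pale (array([360.1, 154. ]), array([355, 150,  11,  10,  83], dtype=int32))
pale (array([348.7, 173.5]), array([347, 164,   6,  20,  38], dtype=int32))
pale (array([370.4, 172.7]), array([370, 167,   2,  12,  21], dtype=int32))
pale (array([362.4, 186.7]), array([357, 182,  11,   9,  75], dtype=int32))
mid [503.8 276.1 135. ] scene pred [368.8 171. ] mm/px 2.25
nar [505.2 177.2 135. ] scene pred [343.3 182.7] mm/px 2.247
wide [539.1  57.9 135. ] scene pred [317.  204.6] mm/px 2.247
mallet top [ 550.6 -222.6  161. ] [232.  240.9] from scene block
[[[21.583334 24.25      8.166667]]]
```

Run:
```python
from h import *
t=cv2.imread("pics/top0.png")
for n in P: 
    T=P[n]["camera_from_world"];print(n,"cam",(-T[:3,:3].T@T[:3,3]).round(0),round(f(n),1))
# straightness of white box lower edge in top
ys=[];xs=range(10,318,22)
for x in xs:
    c=t[50:80,x].min(1).astype(int); ys.append(50+np.argmin(np.diff(c)))
print("edge",ys)
print("base",proj("top",[0,0,0]).round(1),"gripper tcp",proj("top",[218,477,243]).round(1))
for u,v in[(360.1,154),(362.4,186.7),(361.2,170.4),(360.6,171.5)]: print(onz("top",u,v,143).round(1))
a=onz("top",360.1,154,143)-onz("top",362.4,186.7,143); print("axis deg",np.degrees(np.arctan2(a[1],a[0])),np.linalg.norm(a))
```

```text
scene cam [1178. -450. 1072.] 421.3
top cam [ 408.  -53. 1333.] 535.8
edge [np.int64(62), np.int64(62), np.int64(62), np.int64(63), np.int64(63), np.int64(67), np.int64(63), np.int64(64), np.int64(68), np.int64(68), np.int64(65), np.int64(65), np.int64(66), np.int64(66)]
base [258.5 400.9] gripper tcp [ 19.4 324.3]
[ 590.8 -222.4  143. ]
[ 517.8 -228.2  143. ]
[ 554.1 -225.2  143. ]
[ 551.7 -223.9  143. ]
axis deg 4.573581266933922 73.32248842653154
```

```bash
R=0
python3 -m pendant '[[[0.371,-0.78,0],[0,0,0.141],1],[[0.371,-0.78,0],[0,0,0.141],1],[[0.371,-0.78,0],[0,0,0.141],1],[[0.371,-0.78,0],[0,0,0.141],1],[[0.371,-0.78,0],[0,0,0.141],1],[[0.371,-0.78,0],[0,0,0.141],1],[[0.371,-0.78,0],[0,0,0.141],1],[[0.371,-0.78,0],[0,0,0.141],1],[[0.371,-0.78,0],[0,0,0.141],1],[[0.371,-0.78,0],[0,0,0.141],1]]'
python3 -m pendant '[[[0.371,-0.78,0],[0,0,0.141],1],[[0.371,-0.78,0],[0,0,0.141],1],[[0.371,-0.78,0],[0,0,0.141],1],[[0.371,-0.78,0],[0,0,0.141],1],[[0.371,-0.78,0],[0,0,0.141],1],[[0.371,-0.78,0],[0,0,0.141],1],[[0.371,-0.78,0],[0,0,0.141],1],[[0.371,-0.78,0],[0,0,0.141],1],[[0.371,-0.78,0],[0,0,0.141],1],[[0.371,-0.78,0],[0,0,0.141],1]]'
```

```text
time: 0.93
tool_pos: [329.7, 242.2, 243.6]
tcp_rot: [-3.141, -0.0, 2.883]
contact_force: [1.4, 1.4, 0.4]
grip_width: 91.8
finger_force: 0.0
time: 1.77
tool_pos: [441.0, 8.2, 243.5]
tcp_rot: [3.141, -0.001, 3.052]
contact_force: [0.2, -0.1, 1.1]
grip_width: 91.9
finger_force: 0.0
```

```bash
python3 -m pendant '[[[0.371,-0.776,0],[0,0,0.141],1],[[0.371,-0.776,0],[0,0,0.141],1],[[0.371,-0.776,0],[0,0,0.141],1],[[0.371,-0.776,0],[0,0,0.141],1],[[0.371,-0.776,0],[0,0,0.141],1],[[0.371,-0.776,0],[0,0,0.141],1],[[0.371,-0.776,0],[0,0,0.141],1],[[0.371,-0.776,0],[0,0,0.141],1],[[0.371,-0.776,0],[0,0,0.141],1],[[0.371,-0.776,0],[0,0,0.141],1]]'
python3 - <<'E'
from h import *
s=bot.capture("scene");t=bot.capture("top")
o=np.zeros((500,800,3),np.uint8)
o[:,:400]=cv2.resize(s[180:300,185:281],(400,500),interpolation=2); o[:,400:]=cv2.resize(t[120:220,320:400],(400,500),interpolation=2)
cv2.imwrite("pics/above.png",o)
for u in(s,t):pass
print(proj("scene",[552,-224.5,161]).round(1))
E
```

```text
time: 2.6
tool_pos: [552.4, -224.4, 243.2]
tcp_rot: [3.141, -0.001, -3.062]
contact_force: [0.6, 0.3, -0.7]
grip_width: 91.9
finger_force: 0.0
[231.6 241.6]
```

View pics/above.png

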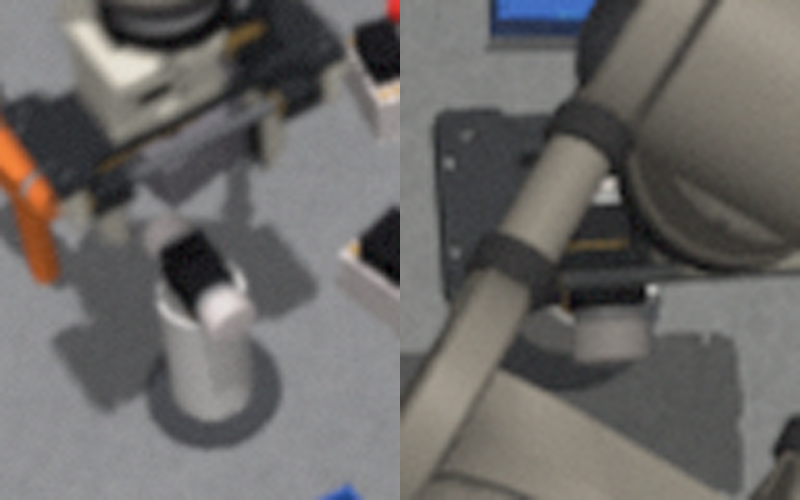

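The scene crop shows the open gripper above the mallet, with the block at about (232,245). The prediction for its top was (231.6,241.6), so they agree. The arm hides most of the top view. I'll descend and grip.

```bash
python3 -m pendant '[[[0,0,-0.4],[0,0,0],1],[[0,0,-0.4],[0,0,0],1],[[0,0,-0.4],[0,0,0],1],[[0,0,-0.4],[0,0,0],1],[[0,0,-0.4],[0,0,0],1],[[0,0,-0.4],[0,0,0],1],[[0,0,-0.4],[0,0,0],1],[[0,0,-0.3],[0,0,0],1],[[0,0,-0.13],[0,0,0],1],[[0,0,0],[0,0,0],1]]'
python3 -m pendant '[[[0,0,0],[0,0,0],0.2],[[0,0,0],[0,0,0],0],[[0,0,0],[0,0,0],-0.1],[[0,0,0],[0,0,0],-0.2],[[0,0,0],[0,0,0],-0.25],[[0,0,0],[0,0,0],-0.3],[[0,0,0],[0,0,0],-0.4],[[0,0,0],[0,0,0],-0.6],[[0,0,0],[0,0,0],-1],[[0,0,0],[0,0,0],-1]]'
```

```text
time: 3.53
tool_pos: [551.6, -222.6, 145.8]
tcp_rot: [3.14, -0.002, -3.063]
contact_force: [0.3, -1.0, 0.3]
grip_width: 91.8
finger_force: 0.0
time: 4.37
tool_pos: [552.2, -223.3, 146.9]
tcp_rot: [3.142, 0.0, -3.063]
contact_force: [-0.3, 0.8, 0.4]
grip_width: 31.6
finger_force: 30.0
```

Gripped at 31.6 mm. I'll lift 6 mm and use the jar's vertical wall to feel for, and straighten, the loose handle.

```bash
python3 -m pendant '[[[0,0,0.05],[0,0,0],-1],[[0,0,0.1],[0,0,0],-1],[[0,0,0.05],[0,0,0],-1],[[0,0,0],[0,0,0],-1],[[0.03,0.0024,0],[0,0,0],-1],[[0.03,0.0024,0],[0,0,0],-1],[[0.03,0.0024,0],[0,0,0],-1],[[0.03,0.0024,0],[0,0,0],-1],[[0.03,0.0024,0],[0,0,0],-1],[[0,0,0],[0,0,0],-1]]'
python3 -m pendant '[[[0.03,0.0024,0],[0,0,0],-1],[[0.03,0.0024,0],[0,0,0],-1],[[0.03,0.0024,0],[0,0,0],-1],[[0,0,0],[0,0,0],-1],[[0,0,0],[0,0,0],-1],[[0,0,0],[0,0,0],-1],[[0,0,0],[0,0,0],-1],[[0,0,0],[0,0,0],-1],[[0,0,0],[0,0,0],-1],[[0,0,0],[0,0,0],-1]]'
```

```text
time: 5.2
tool_pos: [556.9, -222.9, 152.8]
tcp_rot: [3.141, 0.0, -3.063]
contact_force: [0.2, -0.4, -2.4]
grip_width: 31.6
finger_force: 30.0
time: 6.03
tool_pos: [559.3, -222.7, 152.9]
tcp_rot: [3.141, 0.0, -3.063]
contact_force: [0.0, 0.6, -4.1]
grip_width: 31.6
finger_force: 30.0
```

```bash
python3 -m pendant '[[[0.03,0.0024,0],[0,0,0],-1],[[0,0,0],[0,0,0],-1],[[0.03,0.0024,0],[0,0,0],-1],[[0,0,0],[0,0,0],-1],[[0.03,0.0024,0],[0,0,0],-1],[[0,0,0],[0,0,0],-1],[[0,0,0],[0,0,0],-1],[[0,0,0],[0,0,0],-1],[[0,0,0],[0,0,0],-1],[[0,0,0],[0,0,0],-1]]'
python3 -c "
from plant import bot;print([float(round(x,2)) for k in('contact_force','moment') for x in bot.get_obs()[k]])"
```

```text
time: 6.87
tool_pos: [562.1, -222.5, 152.9]
tcp_rot: [3.142, 0.0, -3.063]
contact_force: [0.0, -0.1, -2.4]
grip_width: 31.7
finger_force: 30.0
[0.01, -0.1, -2.4, 0.04, 0.03, -0.03]
```

```bash
python3 -m pendant '[[[0.03,0.0024,0],[0,0,0],-1],[[0,0,0],[0,0,0],-1],[[0.03,0.0024,0],[0,0,0],-1],[[0,0,0],[0,0,0],-1],[[0.03,0.0024,0],[0,0,0],-1],[[0,0,0],[0,0,0],-1],[[0,0,0],[0,0,0],-1],[[0,0,0],[0,0,0],-1],[[0,0,0],[0,0,0],-1],[[0,0,0],[0,0,0],-1]]'
python3 -c "
from plant import bot;print([float(round(x,2)) for k in('contact_force','moment') for x in bot.get_obs()[k]])"
```

```text
time: 7.7
tool_pos: [564.3, -222.3, 152.8]
tcp_rot: [3.141, -0.001, -3.063]
contact_force: [-5.6, -1.2, -0.6]
grip_width: 32.0
finger_force: 30.0
[-5.6, -1.23, -0.58, -0.14, 0.98, -0.03]
```

```bash
python3 -m pendant '[[[0.03,0.0024,0],[0,0,0],-1],[[0,0,0],[0,0,0],-1],[[0,0,0],[0,0,0],-1],[[0,0,0],[0,0,0],-1],[[0,0,0],[0,0,0],-1],[[0,0,0],[0,0,0],-1],[[0,0,0],[0,0,0],-1],[[0,0,0],[0,0,0],-1],[[0,0,0],[0,0,0],-1],[[0,0,0],[0,0,0],-1]]'
python3 -c "
from plant import bot;print([float(round(x,2)) for k in('contact_force','moment','tool_pos') for x in bot.get_obs()[k]])"
```

```text
time: 8.53
tool_pos: [564.4, -222.4, 152.7]
tcp_rot: [3.141, -0.003, -3.063]
contact_force: [-8.6, -1.7, -0.5]
grip_width: 31.8
finger_force: 30.0
[-8.64, -1.74, -0.46, -0.16, 1.54, -0.03, 564.44, -222.36, 152.73]
```

```bash
python3 -m pendant '[[[-0.08,-0.0064,0],[0,0,0],-1],[[-0.08,-0.0064,0],[0,0,0],-1],[[-0.08,-0.0064,0],[0,0,0],-1],[[-0.08,-0.0064,0],[0,0,0],-1],[[-0.08,-0.0064,0],[0,0,0],-1],[[-0.08,-0.0064,0],[0,0,0],-1],[[-0.08,-0.0064,0],[0,0,0],-1],[[-0.08,-0.0064,0],[0,0,0],-1],[[0,0,0],[0,0,0],-1],[[0,0,0],[0,0,0],-1]]'
python3 -c "
from plant import bot;print([float(round(x,2)) for k in('contact_force','moment','tool_pos') for x in bot.get_obs()[k]])"
```

```text
time: 9.37
tool_pos: [546.4, -223.8, 152.9]
tcp_rot: [3.142, 0.0, -3.063]
contact_force: [-0.1, -1.0, -2.6]
grip_width: 31.9
finger_force: 30.0
[-0.09, -1.0, -2.6, 0.04, 0.0, 0.01, 546.44, -223.83, 152.95]
```

```bash
python3 -m pendant '[[[-0.05,-0.004,0],[0,0,0],-1],[[-0.05,-0.004,0],[0,0,0],-1],[[-0.04,-0.0032,0],[0,0,0],-1],[[0,0,0],[0,0,0],-1],[[0,0,0],[0,0,0],-1],[[0,0,0],[0,0,0],-1],[[0,0,0],[0,0,0],-1],[[0,0,0],[0,0,0],-1],[[0,0,0],[0,0,0],-1],[[0,0,0],[0,0,0],-1]]'
python3 -c "
from plant import bot;print([float(round(x,2)) for k in('contact_force','moment','tool_pos') for x in bot.get_obs()[k]])"
python3 -m pendant '[[[-0.05,-0.004,0],[0,0,0],-1],[[-0.05,-0.004,0],[0,0,0],-1],[[0,0,0],[0,0,0],-1],[[0,0,0],[0,0,0],-1],[[0,0,0],[0,0,0],-1],[[0,0,0],[0,0,0],-1],[[0,0,0],[0,0,0],-1],[[0,0,0],[0,0,0],-1],[[0,0,0],[0,0,0],-1],[[0,0,0],[0,0,0],-1]]'
python3 -c "
from plant import bot;print([float(round(x,2)) for k in('contact_force','moment','tool_pos') for x in bot.get_obs()[k]])"
```

```text
time: 10.2
tool_pos: [542.5, -224.1, 152.9]
tcp_rot: [-3.142, 0.0, -3.063]
contact_force: [1.6, 0.9, -3.3]
grip_width: 31.6
finger_force: 30.0
[1.59, 0.88, -3.25, 0.12, -0.59, 0.0, 542.48, -224.1, 152.92]
time: 11.03
tool_pos: [539.4, -224.5, 153.0]
tcp_rot: [-3.141, 0.0, -3.063]
contact_force: [2.7, -0.5, -0.8]
grip_width: 31.6
finger_force: 30.0
[2.66, -0.48, -0.82, -0.0, -0.85, 0.05, 539.41, -224.51, 152.96]
```

Moving +x, the rim stopped the handle (force lever 0.18 m). Moving −x, the foot touches first (lever 0.32 m) at about 3 N, so the handle leaned −x and is now being rocked upright. I'll continue to the hard stop.

```bash
python3 -m pendant '[[[-0.04,-0.0032,0],[0,0,0],-1],[[0,0,0],[0,0,0],-1],[[-0.04,-0.0032,0],[0,0,0],-1],[[0,0,0],[0,0,0],-1],[[0,0,0],[0,0,0],-1],[[0,0,0],[0,0,0],-1],[[0,0,0],[0,0,0],-1],[[0,0,0],[0,0,0],-1],[[0,0,0],[0,0,0],-1],[[0,0,0],[0,0,0],-1]]'
python3 -c "
from plant import bot;print([float(round(x,2)) for k in('contact_force','moment','tool_pos') for x in bot.get_obs()[k]])"
python3 -m pendant '[[[-0.04,-0.0032,0],[0,0,0],-1],[[0,0,0],[0,0,0],-1],[[0,0,0],[0,0,0],-1],[[0,0,0],[0,0,0],-1],[[0,0,0],[0,0,0],-1],[[0,0,0],[0,0,0],-1],[[0,0,0],[0,0,0],-1],[[0,0,0],[0,0,0],-1],[[0,0,0],[0,0,0],-1],[[0,0,0],[0,0,0],-1]]'
python3 -c "
from plant import bot;print([float(round(x,2)) for k in('contact_force','moment','tool_pos') for x in bot.get_obs()[k]])"
```

```text
time: 11.87
tool_pos: [536.8, -224.6, 152.8]
tcp_rot: [3.142, -0.0, -3.063]
contact_force: [2.3, -0.0, -1.8]
grip_width: 31.7
finger_force: 30.0
[2.32, -0.02, -1.81, -0.29, -0.76, -0.03, 536.82, -224.58, 152.83]
time: 12.7
tool_pos: [536.2, -224.6, 152.8]
tcp_rot: [-3.141, 0.001, -3.063]
contact_force: [6.0, -1.0, -2.7]
grip_width: 31.8
finger_force: 30.0
[6.05, -1.0, -2.7, -0.19, -1.22, 0.02, 536.21, -224.64, 152.84]
```

Hard stop on both sides, with a span of 28.2 mm against 28 expected, so the handle is upright and the jar centre is at tool x ≈ 550.4. I'll move to the centre, lift out and carry to the ring.

```bash
python3 -m pendant '[[[0.16,0.012,0],[0,0,0],-1],[[0.16,0.012,0],[0,0,0],-1],[[0.15,0.01,0],[0,0,0],-1],[[0,0,0.3],[0,0,0],-1],[[0,0,0.8],[0,0,0],-1],[[0,0,1],[0,0,0],-1],[[0,0,1],[0,0,0],-1],[[0,0,1],[0,0,0],-1],[[0,0,0.7],[0,0,0],-1],[[0,0,0.3],[0,0,0],-1]]'
python3 -m pendant '[[[-0.02,0.4,0],[0,0,0],-1],[[-0.08,0.85,0],[0,0,0],-1],[[-0.08,0.85,0],[0,0,0],-1],[[-0.08,0.85,0],[0,0,0],-1],[[-0.08,0.85,0],[0,0,0],-1],[[-0.08,0.85,0],[0,0,0],-1],[[-0.08,0.85,0],[0,0,0],-1],[[-0.08,0.85,0],[0,0,0],-1],[[-0.08,0.85,0],[0,0,0],-1],[[-0.08,0.85,0],[0,0,0],-1]]'
python3 -m pendant '[[[-0.08,0.85,0],[0,0,0],-1],[[-0.08,0.85,0],[0,0,0],-1],[[-0.08,0.85,0],[0,0,0],-1],[[-0.08,0.85,0],[0,0,0],-1],[[-0.08,0.85,0],[0,0,0],-1],[[-0.08,0.85,0],[0,0,0],-1],[[-0.08,0.85,0],[0,0,0],-1],[[-0.08,0.85,0],[0,0,0],-1],[[-0.08,0.85,0],[0,0,0],-1],[[-0.08,0.85,0],[0,0,0],-1]]'
```

```text
time: 13.53
tool_pos: [550.3, -223.9, 310.1]
tcp_rot: [-3.138, 0.004, -3.063]
contact_force: [-0.8, 0.4, -2.8]
grip_width: 32.0
finger_force: 30.0
time: 14.37
tool_pos: [525.9, 20.0, 303.7]
tcp_rot: [3.14, -0.004, -3.063]
contact_force: [-0.3, -0.3, -3.9]
grip_width: 31.7
finger_force: 30.0
time: 15.2
tool_pos: [501.7, 274.4, 303.6]
tcp_rot: [-3.141, -0.004, -3.062]
contact_force: [0.5, 0.5, -2.5]
grip_width: 31.7
finger_force: 30.0
```

```bash
python3 -m pendant '[[[0,0,-0.15],[0,0,0],-1],[[0,0,-0.2],[0,0,0],-1],[[0,0,-0.15],[0,0,0],-1],[[0,0,0],[0,0,0],-1],[[0,0,0],[0,0,0],-1],[[0,0,0],[0,0,0],-1],[[0,0,0],[0,0,0],-1],[[0,0,0],[0,0,0],-1],[[0,0,0],[0,0,0],-1],[[0,0,0],[0,0,0],-1]]'
python3 - <<'E'
from h import *
s=bot.capture("scene");t=bot.capture("top");cv2.imwrite("pics/s2.png",s);cv2.imwrite("pics/t2.png",t)
o=np.zeros((600,800,3),np.uint8)
o[:,:400]=cv2.resize(s[115:205,340:400],(400,600),interpolation=2); o[:,400:]=cv2.resize(t[130:220,105:165],(400,600),interpolation=2)
cv2.imwrite("pics/hover.png",o)
g=[bot.get_obs()["tool_pos"] for _ in range(5)];print(g[0],g[-1])
E
```

```text
time: 16.03
tool_pos: [503.6, 272.8, 291.0]
tcp_rot: [3.141, 0.0, -3.063]
contact_force: [1.3, -0.5, -3.1]
grip_width: 31.9
finger_force: 30.0
[503.60097603 272.86780912 290.94082176] [503.60097603 272.86780912 290.94082176]
```

View pics/hover.png

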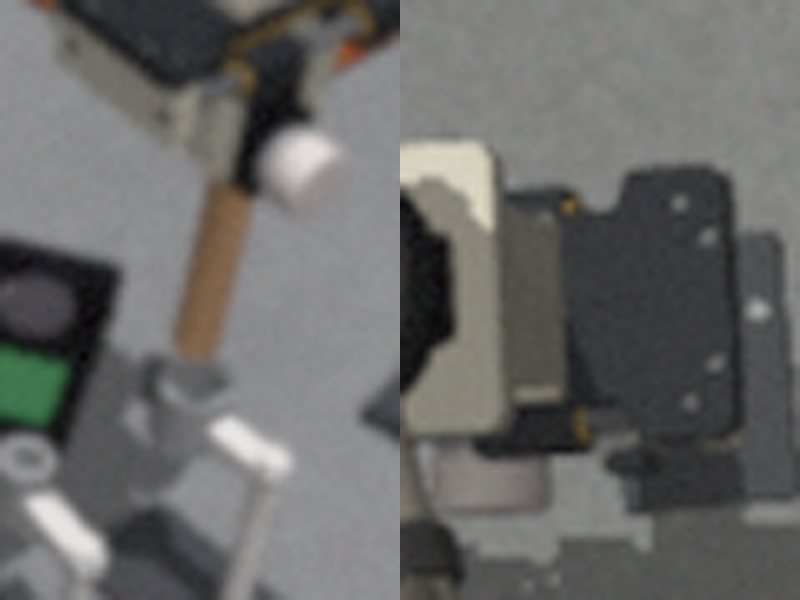

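The scene crop shows the wooden handle hanging straight, its foot at about px (369,168), just above and behind the middle ring's mouth. I'll compare the handle and ring numerically, and enlarge the unoccluded ring from the first pictures.

Run:
```python
from h import *
s=cv2.imread("pics/s2.png").astype(int); s0=cv2.imread("pics/scene0.png"); t0=cv2.imread("pics/top0.png")
m=np.zeros(s.shape[:2],bool); b,g,r=s[...,0],s[...,1],s[...,2]
m[130:180,355:390]=(r-b)[130:180,355:390]>30
for v in range(138,172):
    w=np.clip((r-b)[v,358:388]-8,0,None); w[w<6]=0
    if w.sum()>40 and v%2==0: print(v,"c",round((w*np.arange(358,388)).sum()/w.sum(),2),"w",round(w.sum()/w.max(),1),"pk",w.max())
tool=np.array([503.6,272.9])
for z in(160,170,200,230): print("pred",z,proj("scene",[*tool,z]).round(2))
# ring predictions
print("ring pred",proj("scene",[503.8,276.1,135]).round(2))
o=np.zeros((420,800,3),np.uint8)
o[:,:420]=cv2.resize(s0[160:195,352:387],(420,420),interpolation=2)
o[:,420:]=cv2.resize(t0[172:207,120:152],(384,420),interpolation=2)[:, :380]
cv2.imwrite("pics/ring.png",o)
```

```text
142 c 372.94 w 3.4 pk 20
144 c 373.86 w 5.3 pk 40
146 c 373.88 w 5.5 pk 47
148 c 373.39 w 5.6 pk 48
150 c 372.83 w 5.7 pk 47
152 c 372.37 w 5.8 pk 46
154 c 371.81 w 5.7 pk 47
156 c 371.39 w 5.8 pk 46
158 c 370.83 w 5.8 pk 47
160 c 370.36 w 5.9 pk 45
162 c 369.79 w 5.8 pk 45
164 c 369.33 w 5.8 pk 46
166 c 369.0 w 5.4 pk 46
168 c 369.02 w 4.0 pk 27
pred 160 [369.25 165.58]
pred 170 [369.81 163.23]
pred 200 [371.5  156.01]
pred 230 [373.26 148.53]
ring pred [368.75 171.02]
```

View pics/ring.png

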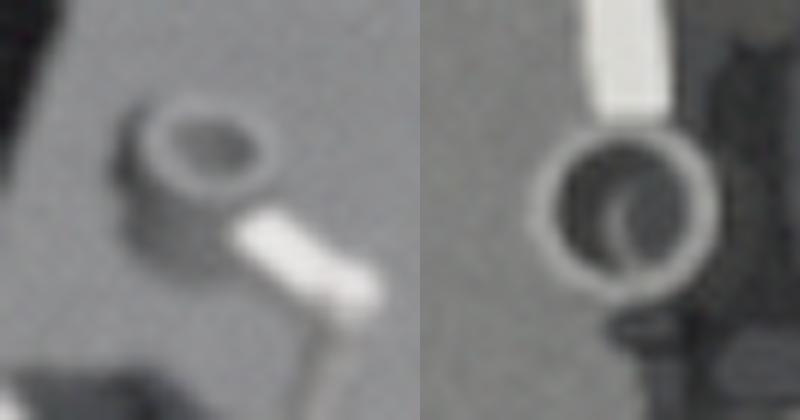

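The ring crop gives the mouth centre at scene px ≈ (368.8,171.7) and top px ≈ (136.8,189.2). The handle axis matches its prediction within 0.3 px, so it is straight.

Run:
```python
from h import *
print(onz("scene",368.8,171.7,135).round(1),onz("top",136.8,189.2,135).round(1))
print(onz("scene",369.05,171.7,135).round(1),onz("scene",368.8,171.4,135).round(1))
s=cv2.imread("pics/scene0.png");t=cv2.imread("pics/top0.png")
# ellipse/circle fits on upscaled gradients: inner dark hole
for n,im,(x,y,h) in(("scene",s,(352,160,35)),("top",t,(120,172,35))):
    c=cv2.resize(cv2.cvtColor(im,6)[y:y+h,x:x+h],None,fx=8,fy=8,interpolation=2)
    cv2.imwrite(f"/tmp/{n}.png",c)
    hc=cv2.HoughCircles(c,cv2.HOUGH_GRADIENT,1,40,param1=60,param2=18,minRadius=36,maxRadius=75)
    if hc is not None: print(n,[( (q[0]+.5)/8-.5+x,(q[1]+.5)/8-.5+y,q[2]/8) for q in hc[0][:4]])
```

```text
[506.3 274.3 135. ] [504.7 276.6 135. ]
[506.7 275.  135. ] [505.2 275.2 135. ]
top [(np.float32(137.625), np.float32(188.875), np.float32(6.7))]
```

```bash
python3 -m pendant '[[[0.067,0.097,0],[0,0,0],-1],[[0,0,-0.2],[0,0,0],-1],[[0,0,-0.3],[0,0,0],-1],[[0,0,-0.2],[0,0,0],-1],[[0,0,-0.07],[0,0,0],-1],[[0,0,0],[0,0,0],-1],[[0,0,-0.04],[0,0,0],-1],[[0,0,-0.04],[0,0,0],-1],[[0,0,0],[0,0,0],-1],[[0,0,0],[0,0,0],-1]]'
python3 -c "
from plant import bot;print([float(round(x,2)) for k in('contact_force','moment','tool_pos') for x in bot.get_obs()[k]])"
```

```text
time: 16.97
tool_pos: [505.6, 276.0, 265.3]
tcp_rot: [3.141, 0.0, -3.063]
contact_force: [0.3, 1.6, -3.6]
grip_width: 32.0
finger_force: 30.0
[0.26, 1.63, -3.62, 0.41, -0.07, 0.0, 505.65, 276.0, 265.29]
```

```bash
python3 -m pendant '[[[0,0.01,-0.03],[0,0,0],-1],[[0,0,-0.03],[0,0,0],-1],[[0,0,-0.03],[0,0,0],-1],[[0,0,0],[0,0,0],-1],[[0,0,0],[0,0,0],-1],[[0,0,0],[0,0,0],-1],[[0,0,0],[0,0,0],-1],[[0,0,0],[0,0,0],-1],[[0,0,0],[0,0,0],-1],[[0,0,0],[0,0,0],-1]]'
python3 -c "
from plant import bot;print([float(round(x,2)) for k in('contact_force','moment','tool_pos') for x in bot.get_obs()[k]])"
```

```text
time: 17.8
tool_pos: [505.5, 276.1, 262.6]
tcp_rot: [3.141, -0.0, -3.063]
contact_force: [-0.6, 1.2, -3.0]
grip_width: 31.9
finger_force: 30.0
[-0.6, 1.24, -3.04, 0.39, 0.06, 0.05, 505.53, 276.1, 262.59]
```

The foot is 3–4 mm into the bore with no vertical resistance, only a slight side force. I'll ease +y and carry on down gently.

```bash
python3 -m pendant '[[[0,0.015,-0.03],[0,0,0],-1],[[0,0,-0.04],[0,0,0],-1],[[0,0,-0.04],[0,0,0],-1],[[0,0,-0.04],[0,0,0],-1],[[0,0,-0.04],[0,0,0],-1],[[0,0,0],[0,0,0],-1],[[0,0,0],[0,0,0],-1],[[0,0,0],[0,0,0],-1],[[0,0,0],[0,0,0],-1],[[0,0,0],[0,0,0],-1]]'
python3 -c "
from plant import bot;print([float(round(x,2)) for k in('contact_force','moment','tool_pos') for x in bot.get_obs()[k]])"
```

```text
time: 18.63
tool_pos: [505.9, 276.5, 257.0]
tcp_rot: [3.142, 0.001, -3.063]
contact_force: [3.0, -0.5, -3.4]
grip_width: 31.8
finger_force: 30.0
[2.99, -0.46, -3.44, 0.04, -0.76, 0.02, 505.85, 276.54, 257.03]
```

```bash
python3 -m pendant '[[[0.02,0,-0.03],[0,0,0],-1],[[0,0,-0.03],[0,0,0],-1],[[0,0,-0.03],[0,0,0],-1],[[0,0,-0.03],[0,0,0],-1],[[0,0,-0.03],[0,0,0],-1],[[0,0,-0.03],[0,0,0],-1],[[0,0,-0.03],[0,0,0],-1],[[0,0,-0.03],[0,0,0],-1],[[0,0,0],[0,0,0],-1],[[0,0,0],[0,0,0],-1]]'
python3 -c "
from plant import bot;print([float(round(x,2)) for k in('contact_force','moment','tool_pos') for x in bot.get_obs()[k]])"
```

```text
time: 19.47
tool_pos: [505.8, 276.8, 249.1]
tcp_rot: [3.141, -0.001, -3.063]
contact_force: [2.3, 4.3, -2.1]
grip_width: 31.6
finger_force: 30.0
[2.33, 4.27, -2.14, 0.91, -0.67, 0.0, 505.83, 276.79, 249.09]
```

```bash
python3 -m pendant '[[[0.02,0.03,-0.02],[0,0,0],-1],[[0,0,-0.03],[0,0,0],-1],[[0,0,-0.03],[0,0,0],-1],[[0,0,-0.03],[0,0,0],-1],[[0,0,-0.03],[0,0,0],-1],[[0,0,-0.03],[0,0,0],-1],[[0,0,-0.03],[0,0,0],-1],[[0,0,-0.03],[0,0,0],-1],[[0,0,0],[0,0,0],-1],[[0,0,0],[0,0,0],-1]]'
python3 -c "
from plant import bot;print([float(round(x,2)) for k in('contact_force','moment','tool_pos') for x in bot.get_obs()[k]])"
```

```text
time: 20.3
tool_pos: [506.5, 277.4, 242.4]
tcp_rot: [-3.141, -0.001, -3.063]
contact_force: [-1.4, 1.0, 1.9]
grip_width: 31.5
finger_force: 30.0
[-1.44, 0.99, 1.92, 0.17, 0.35, 0.04, 506.52, 277.36, 242.39]
```

```bash
python3 -m pendant '[[[0,0,-0.03],[0,0,0],-1],[[0,0,-0.04],[0,0,0],-1],[[0,0,-0.04],[0,0,0],-1],[[0,0,-0.04],[0,0,0],-1],[[0,0,-0.04],[0,0,0],-1],[[0,0,-0.04],[0,0,0],-1],[[0,0,-0.04],[0,0,0],-1],[[0,0,-0.04],[0,0,0],-1],[[0,0,0],[0,0,0],-1],[[0,0,0],[0,0,0],-1]]'
python3 -c "
from plant import bot;print([float(round(x,2)) for k in('contact_force','moment','tool_pos') for x in bot.get_obs()[k]])"
```

```text
time: 21.13
tool_pos: [506.6, 277.4, 233.2]
tcp_rot: [-3.141, -0.001, -3.063]
contact_force: [-1.6, 0.9, 1.7]
grip_width: 31.5
finger_force: 30.0
[-1.58, 0.86, 1.69, 0.11, 0.47, -0.02, 506.56, 277.38, 233.2]
```

Steady, low forces. I'll continue down at a slightly higher speed.

```bash
python3 -m pendant '[[[0,0,-0.05],[0,0,0],-1],[[0,0,-0.06],[0,0,0],-1],[[0,0,-0.06],[0,0,0],-1],[[0,0,-0.06],[0,0,0],-1],[[0,0,-0.06],[0,0,0],-1],[[0,0,-0.06],[0,0,0],-1],[[0,0,-0.06],[0,0,0],-1],[[0,0,-0.06],[0,0,0],-1],[[0,0,-0.06],[0,0,0],-1],[[0,0,0],[0,0,0],-1]]'
python3 -c "
from plant import bot;print([float(round(x,2)) for k in('contact_force','moment','tool_pos') for x in bot.get_obs()[k]])"
```

```text
time: 21.97
tool_pos: [506.6, 277.3, 217.3]
tcp_rot: [-3.141, -0.001, -3.063]
contact_force: [-1.2, -0.7, 1.8]
grip_width: 31.9
finger_force: 30.0
[-1.19, -0.68, 1.81, 0.1, 0.44, -0.02, 506.58, 277.34, 217.26]
```

```bash
python3 -m pendant '[[[-0.01,0,-0.05],[0,0,0],-1],[[0,0,-0.06],[0,0,0],-1],[[0,0,-0.06],[0,0,0],-1],[[0,0,-0.06],[0,0,0],-1],[[0,0,-0.06],[0,0,0],-1],[[0,0,-0.06],[0,0,0],-1],[[0,0,-0.06],[0,0,0],-1],[[0,0,-0.06],[0,0,0],-1],[[0,0,-0.06],[0,0,0],-1],[[0,0,0],[0,0,0],-1]]'
python3 -c "
from plant import bot;print([float(round(x,2)) for k in('contact_force','moment','tool_pos') for x in bot.get_obs()[k]])"
python3 -m pendant '[[[0,0,-0.05],[0,0,0],-1],[[0,0,-0.06],[0,0,0],-1],[[0,0,-0.06],[0,0,0],-1],[[0,0,-0.06],[0,0,0],-1],[[0,0,-0.06],[0,0,0],-1],[[0,0,-0.06],[0,0,0],-1],[[0,0,-0.06],[0,0,0],-1],[[0,0,-0.06],[0,0,0],-1],[[0,0,0],[0,0,0],-1],[[0,0,0],[0,0,0],-1]]'
python3 -c "
from plant import bot;print([float(round(x,2)) for k in('contact_force','moment','tool_pos') for x in bot.get_obs()[k]])"
```

```text
time: 22.8
tool_pos: [506.4, 277.4, 201.0]
tcp_rot: [-3.141, -0.0, -3.063]
contact_force: [-0.8, 0.6, -0.4]
grip_width: 31.8
finger_force: 30.0
[-0.79, 0.59, -0.38, 0.13, 0.11, -0.03, 506.44, 277.4, 200.98]
time: 23.63
tool_pos: [506.5, 277.4, 186.9]
tcp_rot: [-3.142, -0.001, -3.063]
contact_force: [1.0, -0.1, -1.9]
grip_width: 31.9
finger_force: 30.0
[1.0, -0.11, -1.93, 0.18, -0.1, 0.04, 506.46, 277.43, 186.93]
```

```bash
python3 -m pendant '[[[0,0,-0.05],[0,0,0],-1],[[0,0,-0.06],[0,0,0],-1],[[0,0,-0.06],[0,0,0],-1],[[0,0,-0.06],[0,0,0],-1],[[0,0,-0.06],[0,0,0],-1],[[0,0,-0.06],[0,0,0],-1],[[0,0,-0.06],[0,0,0],-1],[[0,0,-0.06],[0,0,0],-1],[[0,0,-0.06],[0,0,0],-1],[[0,0,0],[0,0,0],-1]]'
python3 -c "
from plant import bot;print([float(round(x,2)) for k in('contact_force','moment','tool_pos') for x in bot.get_obs()[k]])"
python3 -m pendant '[[[0,0,-0.03],[0,0,0],-1],[[0,0,-0.04],[0,0,0],-1],[[0,0,-0.04],[0,0,0],-1],[[0,0,-0.04],[0,0,0],-1],[[0,0,-0.04],[0,0,0],-1],[[0,0,-0.04],[0,0,0],-1],[[0,0,-0.03],[0,0,0],-1],[[0,0,0],[0,0,0],-1],[[0,0,0],[0,0,0],-1],[[0,0,0],[0,0,0],-1]]'
python3 -c "
from plant import bot;print([float(round(x,2)) for k in('contact_force','moment','tool_pos') for x in bot.get_obs()[k]])"
```

```text
time: 24.47
tool_pos: [506.5, 277.4, 171.0]
tcp_rot: [-3.142, -0.0, -3.063]
contact_force: [1.6, 0.2, -1.4]
grip_width: 31.9
finger_force: 30.0
[1.57, 0.22, -1.4, 0.2, -0.28, 0.03, 506.51, 277.42, 171.0]
time: 25.3
tool_pos: [506.5, 277.4, 163.6]
tcp_rot: [3.142, -0.0, -3.063]
contact_force: [1.3, 0.4, -1.2]
grip_width: 31.8
finger_force: 30.0
[1.28, 0.37, -1.19, 0.15, -0.39, -0.02, 506.53, 277.44, 163.57]
```

```bash
python3 -m pendant '[[[0,0,-0.03],[0,0,0],-1],[[0,0,-0.03],[0,0,0],-1],[[0,0,-0.03],[0,0,0],-1],[[0,0,-0.03],[0,0,0],-1],[[0,0,-0.03],[0,0,0],-1],[[0,0,0],[0,0,0],-1],[[0,0,0],[0,0,0],-1],[[0,0,0],[0,0,0],-1],[[0,0,0],[0,0,0],-1],[[0,0,0],[0,0,0],-1]]'
python3 -c "
from plant import bot;print([float(round(x,2)) for k in('contact_force','moment','tool_pos') for x in bot.get_obs()[k]])"
python3 -m pendant '[[[0,0,-0.03],[0,0,0],-1],[[0,0,-0.02],[0,0,0],-1],[[0,0,0],[0,0,0],-1],[[0,0,0],[0,0,0],-1],[[0,0,0],[0,0,0],-1],[[0,0,0],[0,0,0],-1],[[0,0,0],[0,0,0],-1],[[0,0,0],[0,0,0],-1],[[0,0,0],[0,0,0],-1],[[0,0,0],[0,0,0],-1]]'
python3 -c "
from plant import bot;print([float(round(x,2)) for k in('contact_force','moment','tool_pos') for x in bot.get_obs()[k]])"
```

```text
time: 26.13
tool_pos: [506.5, 277.5, 159.2]
tcp_rot: [3.142, -0.0, -3.063]
contact_force: [2.4, 0.1, -1.3]
grip_width: 32.0
finger_force: 30.0
[2.38, 0.13, -1.26, 0.22, -0.5, 0.06, 506.51, 277.46, 159.16]
time: 26.97
tool_pos: [506.5, 277.5, 158.0]
tcp_rot: [3.141, 0.0, -3.063]
contact_force: [2.8, 0.4, 0.7]
grip_width: 31.9
finger_force: 30.0
[2.84, 0.38, 0.7, 0.09, -0.46, 0.01, 506.54, 277.46, 157.97]
```

```bash
python3 -m pendant '[[[0,0,-0.03],[0,0,0],-1],[[0,0,-0.02],[0,0,0],-1],[[0,0,0],[0,0,0],-1],[[0,0,0],[0,0,0],-1],[[0,0,0],[0,0,0],-1],[[0,0,0],[0,0,0],-1],[[0,0,0],[0,0,0],-1],[[0,0,0],[0,0,0],-1],[[0,0,0],[0,0,0],-1],[[0,0,0],[0,0,0],-1]]'
python3 -c "
from plant import bot;print([float(round(x,2)) for k in('contact_force','moment','tool_pos') for x in bot.get_obs()[k]])"
```

```text
time: 27.8
tool_pos: [506.6, 277.5, 157.0]
tcp_rot: [3.141, 0.001, -3.063]
contact_force: [0.7, 0.1, 4.5]
grip_width: 31.7
finger_force: 30.0
[0.73, 0.12, 4.48, 0.01, -0.05, 0.04, 506.56, 277.49, 156.97]
```

```bash
python3 -m pendant '[[[0,0,-0.03],[0,0,0],-1],[[0,0,-0.02],[0,0,0],-1],[[0,0,0],[0,0,0],-1],[[0,0,0],[0,0,0],-1],[[0,0,0],[0,0,0],-1],[[0,0,0],[0,0,0],-1],[[0,0,0],[0,0,0],-1],[[0,0,0],[0,0,0],-1],[[0,0,0],[0,0,0],-1],[[0,0,0],[0,0,0],-1]]'
python3 -c "
from plant import bot;print([float(round(x,2)) for k in('contact_force','moment','tool_pos') for x in bot.get_obs()[k]])"
```

```text
time: 28.63
tool_pos: [506.6, 277.5, 156.9]
tcp_rot: [3.141, 0.002, -3.063]
contact_force: [-2.0, -2.5, 13.8]
grip_width: 32.1
finger_force: 30.0
[-2.01, -2.45, 13.77, -0.32, 0.53, 0.03, 506.61, 277.49, 156.93]
```

Hard stop at z 156.9 against 156–157 expected, so the head is home. I'll unload, open and retreat upward.

```bash
python3 -m pendant '[[[0,0,0.03],[0,0,0],-1],[[0,0,0.02],[0,0,0],-1],[[0,0,0],[0,0,0],-0.25],[[0,0,0],[0,0,0],-0.2],[[0,0,0],[0,0,0],-0.1],[[0,0,0],[0,0,0],0],[[0,0,0],[0,0,0],0.1],[[0,0,0],[0,0,0],0.2],[[0,0,0],[0,0,0],0.2],[[0,0,0],[0,0,0],0.2]]'
python3 -m pendant '[[[0,0,0.2],[0,0,0],0.2],[[0,0,0.4],[0,0,0],0.2],[[0,0,0.8],[0,0,0],0.2],[[0,0,1],[0,0,0],0.2],[[0,0,1],[0,0,0],0.2],[[0,0,0.6],[0,0,0],0.2],[[-0.8,0,0],[0,0,0],0.2],[[-1,0,0],[0,0,0],0.2],[[-1,0,0],[0,0,0],0.2],[[0,0,0],[0,0,0],0.2]]'
python3 - <<'E'
from h import *
s=bot.capture("scene");t=bot.capture("top")
o=np.zeros((560,800,3),np.uint8)
o[:,:400]=cv2.resize(s[150:220,340:390],(400,560),interpolation=2); o[:,400:]=cv2.resize(t[145:215,112:162],(400,560),interpolation=2)
cv2.imwrite("pics/done.png",o); print(bot.get_obs()["contact_force"])
E
```

```text
time: 29.47
tool_pos: [506.4, 277.5, 156.4]
tcp_rot: [3.142, -0.0, -3.063]
contact_force: [-1.5, 0.2, 0.2]
grip_width: 54.9
finger_force: 0.0
time: 30.3
tool_pos: [418.0, 277.4, 277.2]
tcp_rot: [3.141, -0.002, -3.061]
contact_force: [0.0, 0.7, -0.2]
grip_width: 55.2
finger_force: 0.0
[0.00330937 0.57781296 0.19248866]
```

View pics/done.png

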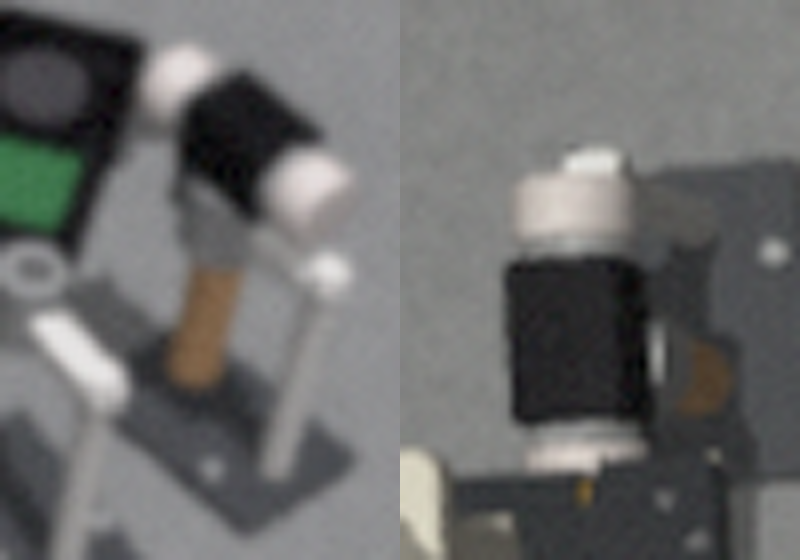

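The picture shows the mallet's handle running through the middle ring, the head sitting flush on it, and the gripper clear.

```bash
python3 -c "
from plant import bot;print(bot.close_job())"
```

```text
the job is handed in; nothing more can be done
None
```

The mallet sits fully home in the middle ring, pressed to its hard stop and released with the gripper clear; nothing else was touched, and I handed the job in at about 30 s.

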